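# Set the tilting table to 30 degrees and load the step block behind its ledge

### The job

The step block is to be drilled at an angle. Raise the tilting table's plate by its ball lever until the plate stands 30 degrees from level and let go of it; then lift the step block over the ledge along the plate's lower edge and lay it on the slope behind it, one of its small ends tight against the ledge, lying flat and square on the plate before you let go (do not drop it). Leave the cup, the brush and the caliper where they are.

Things in the scene. Friction and masses are not known exactly. Their poses are not given: they have to be found in the camera images.
- angle_table: Tilting angle table, fixed on the bench: grey cast base 190 x 206 mm, steel plate hinged along the front, graduated steel quadrant on its left. Origin: on the bench under the base; x points from hinge to lever (up the slope, away from the robot), y left, z up. Hinge axis parallel to y at x = -70, z = 34 mm. Quadrant: 6 mm thick upright arc at y = 97 mm, to 145 mm high, strokes every 5 degrees.
- tilt_plate (a joint): Tilt of the plate in rad: 0 level, growing as its far edge is raised; range 0 to 0.87 (30 degrees = 0.524). A stiff friction hinge (2.2 N m plus the plate's weight, about 14 N at the ball) that stays where it is left and carries the block. It starts low, at 0.05 to 0.28.
- plate_hinge (a point): Point on the hinge axis, midway along it. Its axes turn with the plate: x up the slope, y along the hinge to the left, z square out of the plate. In these axes the plate's top face lies at z = 18 mm, from the ledge (x = 0) to x = 154 mm and y = -90 to +90 mm; two 8 mm grooves at y = +-45 mm run up the slope.
- ledge_foot (a point): Middle of the corner line where the plate's top face (z = 0 here) meets the ledge's inner face (x = 0 here); axes as plate_hinge. The ledge is a 10 mm thick steel bar along the whole lower edge of the plate and stands 22 mm proud of its top face.
- lever_ball (a point): Centre of the black ball knob, 30 mm in diameter, on a 10 mm rod in the middle of the plate's far edge; axes as plate_hinge. It moves with the plate on an arc about the hinge: in plate_hinge axes it lies at x = 201 mm, z = 26 mm (202.7 mm from the hinge axis, 0.129 rad above the plate's slope).
- step_block: Plain steel step block, 60 x 100 x 55 mm, 0.55 to 0.95 kg, lying on its broad base. Origin: centre of its underside; z up, y along its 100 mm length (small ends face +-y), x across. The base is 60 mm wide and 28 mm high; on it a rib 26 mm wide (x = -30 to -4 mm) runs the whole length from z = 28 to 55 mm and can be gripped across. Either small end may go to the ledge.
- steel_cup: Bystander: plain open steel cup, 68 mm in diameter, 67 mm high, upright; origin at the centre of its underside. It and the step block stand one to the left and one to the right of the table, either way round.
- brush: Bystander: flat brush with a wooden handle, 204 x 38 x 13 mm, lying on the bench; origin under its centre, x along it.
- caliper: Bystander: steel vernier caliper, 74 x 205 x 14 mm, lying flat on the bench; origin under its centre, y along its beam.
There are look-alikes about, which are no part of the job. What is shaped like the step_block but blue or turquoise is not meant.

How it is judged (in metres and radians):
On the way, in this order (a step that is already met when the one before it is completed fails the run):
1. the plate stands at 30 degrees (within 3.5) and the lever is let go, the block not yet lifted (value of joint tilt_plate between 0.4625 and 0.5847 rad and contact force between the fingers and anything else below 0.3 N and height (world z) of step_block below 0.01 m), for 0.2 s.
2. the block lies flat on the plate behind the ledge while it is still held (contact force between the fingers and step_block above 1 N and angle between the z axis of step_block and the z axis of ledge_foot, either way round below 0.12 rad and x of step_block in the frame of ledge_foot between 0.044 and 0.08 m and z of step_block in the frame of ledge_foot between -0.006 and 0.006 m), for 0.1 s.
At the end, for the whole second after the job is handed in: Plate at 30 +- 3.5 degrees; the step block released and at rest, right way up and flat on the plate (within 5 mm and 4.5 degrees), length up the slope within 7 degrees, one end within 6 mm of the ledge, its middle within 55 mm of the ledge's middle (value of joint tilt_plate between 0.4625 and 0.5847 rad and x of step_block in the frame of ledge_foot between 0.044 and 0.056 m and y of step_block in the frame of ledge_foot between -0.055 and 0.055 m and z of step_block in the frame of ledge_foot between -0.005 and 0.005 m and angle between the z axis of step_block and the z axis of ledge_foot, either way round below 0.08 rad and angle between the y axis of step_block and the x axis of ledge_foot, either way round below 0.12 rad and linear speed of step_block below 0.01 m/s); the robot touches nothing.
It fails at once if the cup, the brush or the caliper is shifted by more than 30 mm (distance of any of steel_cup, brush, caliper from where it was at the start of the episode above 0.03 m).
It also fails if it takes over 54 s, if anything falls off the work surface, if the arm or the gripper's body presses on something with over 40 N, if the wrist force passes 120 N, or if a joint passes its speed limit or range.

### The arm

A 7-joint arm with a two-finger parallel gripper is mounted at the origin on a cart in front of the work surface, level with it; the furniture and walls round the work are solid. World frame = base frame: x ahead of the robot, y to its left, z up, the work surface at z = 0. Lengths are in mm, angles in rad, forces in N, time in s.
With the tool pointing down it reaches from about 350 to 900 mm from the base axis. Payload 8.1 kg.
Tool frame: the origin (TCP) lies between the finger pads; the fingertips stand 11 mm ahead of it and the grasp point (between the pads) lies 8 mm behind it; z points along the fingers, y is the line along which they close (so a half turn about z gives the same grasp; the last joint's range is limited). The gripper opens to 85 mm and grips with 20 to 120 N. Pads are 22 mm wide; open, the fingers measure 114 mm over their backs; the gripper's body (76 mm by 85 mm) begins 54 mm behind the grasp point. The pads swing forward as they close: fully open they stand 13 mm farther back than shut.
Start: joints at [1.059, 0.434, 0.025, 1.573, -0.012, 1.134, -0.075], TCP at [248.421, -573.522, 242.323] pointing down, gripper open.
Joint ranges: [-2.62, 2.62], [-0.44, 2.09], [-1.27, 1.32], [0.08, 2.57], [-1.32, 4.46], [0.12, 2], [-2.74, 2.74]. Speed limits (rad/s): [2.22, 2.22, 3.01, 3.01, 3.14, 3.14, 3.14].

### API

Orientations are given as a unit quaternion [x, y, z, w].
In Python, from workcell import observe, camera, calibration, close_job, outline_of, landmark_of gives the robot as it stands. The module is installed in compiled form; this text tells all that it offers.
- The arm moves only by the tool arm_command, never from a script. Its argument "series" is a list of rows, each a list of 4 numbers: the shift along the tool's x, y, z in units of 40 mm (1.0 is 40 mm), then the turn about the tool's z in units of 5 degrees (1.0 is 5 degrees). A call has exactly 8 rows; each row is the pose to reach, as a shift and turn from the pose commanded when the call began, along the tool's axes at that moment; what a row does not reach only later rows make up. A row lasts 1/8 s, in which the tool goes at most 62.5 mm and 10.7 degrees, less where a joint would pass 70% of its speed; a pose out of reach is approached as far as the arm can. A call with a gripper value outside its range is refused whole. "gripper" is the closure, from -1 (fully open) to 1 (shut), set as the call begins (left out, the last holds). The fingers move at their own pace and stop on an object; "squeeze" is the grip in N (left out, the last holds). Time passes only in rows, so rows that repeat a pose let the fingers close, or fill a call up. It gives the time, the measured TCP pose, the force, the opening and the grip force at its end, in the units of the state.
- observe(): the state, without advancing time (a new reading comes with each control period).
- camera(name): name is "scene" or "top"; returns (picture, depth): 384x512x3 uint8, red, green, blue; 384x512 float32, mm along the optical axis (not along the pixel's ray), 0 where there is no reading.
- calibration(name): a dict with "fx", "fy", "cx", "cy" (pixels), "xyz" and "attitude" of the camera in the world. Camera axes: x right, y down, z forward; pixel columns grow to the right and rows downward; lengths in mm; the calibration is good to about 2 mm. A picture is of the moment at which its call begins. calibration takes no time and is no camera call.
- close_job(): hands the job in; it is judged then, once.
Trained networks look in the newest picture that a camera, given by its name, has taken for a name from the list of things; names that differ only in an ending like _2 or _b are one class to them, and where a whole thing is asked for, a point or a joint stands for the part that bears it (a point fixed in the world has none). Each returns a list of dicts, best first, with "conf" (0 to 1); they miss things now and then, are a little off and sometimes report something else, mostly with a low value. They report only what shows in the picture. A call takes as long as a camera call. They do not tell look-alikes from the thing itself.
- outline_of(camera, target): "mask" (384x512 bool, what is visible of it).
- landmark_of(camera, target): "centre" ([x, y, z] in mm, in world coordinates, good to about 4 mm: a listed point, or the origin of a listed thing).
The state is a dict: "time": time; "qpos": joint angles; "joint_vel": joint speeds; "tau": joint torques, N m; "eef_pos": TCP position; "tool_rot": TCP orientation; "wrist_force": force on the tool from outside, world axes, zero at the start; "torque": the same for the moment, N m; "gripper_width": finger opening in mm; "grip_force": force on a finger pad.
Only numpy, scipy, OpenCV 4.12 (cv2) and the standard library are available. Lean on these libraries where they do the work, as an engineer would, in place of code of your own. Each camera call takes 0.05 s, during which the arm holds its last target. There are 200 camera calls.

## Working session

There is one attempt and no reset: what is moved stays moved. The work goes in short steps, Python scripts to look and compute and a tool call to move; the robot and the scene stay as the last step left them, time stands still between calls to the robot, and variables do not carry over. Pictures are saved under pics/ and viewed, at most 10 in all, crops included, and the job is handed in when it is done.

Besides the shell and the picture viewer there is one more tool, called after "Request:" by a JSON object that holds its "fn" and its "kwargs", one argument or row to a line. arm_command: Moves the arm, as the interface text tells. Its arguments: {"type":"object","properties":{"series":{"type":"array"},"gripper":{"type":"number"},"squeeze":{"type":"number"}},"required":["series"]}

```bash
mkdir -p pics; cat > h.py <<'E'
import numpy as np, cv2
from workcell import *
from scipy.spatial.transform import Rotation as R
def cam(n):
    c=calibration(n); a=np.array(c['attitude'],float)
    M=R.from_quat(a).as_matrix() if a.size==4 else a.reshape(3,3)
    return c,M,np.array(c['xyz'])
def cloud(n,d):
    c,M,t=cam(n); v,u=np.mgrid[0:384,0:512]
    P=np.stack([(u-c['cx'])/c['fx']*d,(v-c['cy'])/c['fy']*d,d],-1)
    return P@M.T+t
def save(n,p): cv2.imwrite('pics/'+n,p[...,::-1])
E
python3 - <<'E'
from h import *
ims=[]
for n in ['scene','top']:
    p,d=camera(n); np.savez('/tmp/'+n,p=p,d=d); save(n+'0.png',p); print(n,calibration(n))
    for t in ['lever_ball','plate_hinge','ledge_foot','step_block','steel_cup','brush','caliper','angle_table']:
        print(t,[(np.round(r['centre']).tolist(),round(r['conf'],2)) for r in landmark_of(n,t)])
s=observe(); print({k:np.round(v,3).tolist() for k,v in s.items()})
E
```

```text
scene {'fx': 389.0563160105768, 'fy': 389.0563160105768, 'cx': 254.45542198859675, 'cy': 198.941293950857, 'xyz': array([ 41.81944661, 494.84420637, 923.62272228]), 'attitude': array([-0.33520237,  0.88055314, -0.31238441,  0.12116733])}
lever_ball [([689.0, 27.0, 76.0], 0.58)]
plate_hinge [([490.0, 30.0, 35.0], 0.83)]
ledge_foot [([489.0, 28.0, 54.0], 0.63)]
step_block [([355.0, -48.0, 1.0], 0.92), ([331.0, -305.0, -4.0], 0.73)]
steel_cup [([469.0, 320.0, 1.0], 0.64)]
brush [([620.0, -359.0, 1.0], 0.81)]
caliper [([672.0, -197.0, -2.0], 0.72), ([472.0, 321.0, -1.0], 0.22)]
angle_table [([557.0, 32.0, 2.0], 0.96)]
top {'fx': 468.7494385857864, 'fy': 468.7494385857864, 'cx': 252.3875087999077, 'cy': 195.9346094322686, 'xyz': array([ 242.17345273,  -18.82017807, 1604.72999861]), 'attitude': array([-0.70244695,  0.70618359, -0.05950214,  0.0658219 ])}
lever_ball [([687.0, 27.0, 71.0], 0.61)]
plate_hinge [([492.0, 36.0, 38.0], 0.55)]
ledge_foot [([490.0, 29.0, 50.0], 0.65)]
step_block [([482.0, -368.0, 1.0], 0.97), ([331.0, -303.0, 4.0], 0.77), ([352.0, -53.0, -3.0], 0.56)]
steel_cup [([482.0, -370.0, -0.0], 0.26)]
brush [([621.0, -357.0, 2.0], 0.87), ([489.0, 28.0, 48.0], 0.17)]
caliper [([673.0, -201.0, 3.0], 0.94)]
angle_table [([560.0, 29.0, 1.0], 0.67)]
{'time': 0.9, 'qpos': [1.059, 0.434, 0.025, 1.573, -0.012, 1.134, -0.075], 'joint_vel': [-0.001, 0.0, 0.001, -0.001, 0.0, 0.001, 0.001], 'tau': [0.001, -67.027, 1.025, -31.656, 0.016, 0.002, -0.0], 'eef_pos': [248.44, -573.514, 242.351], 'tool_rot': [0.979, 0.203, -0.0, 0.0], 'wrist_force': [-0.159, 0.212, 0.195], 'torque': [-0.002, 0.041, 0.044], 'grip_force': 0.0, 'gripper_width': 85.252}
```

View pics/scene0.png

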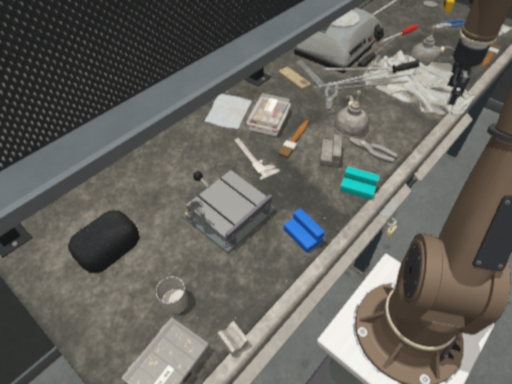

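View pics/top0.png

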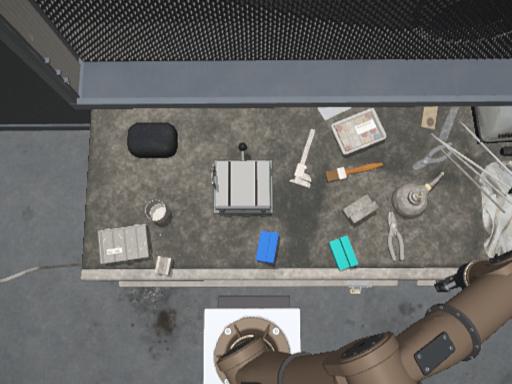

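The top view shows the table at (243,186) with its ball at (242,146). Three things could be taken for the step block: grey at (361,208), blue at (268,247) and turquoise at (344,252). I choose the grey one and check it in a crop. The cup is at (157,212), the brush at (355,172) and the caliper at (304,160).

```bash
cat > m.py <<'E'
from h import *
def block(n,p,d,box=((410,560),(-450,-290))):
    X=cloud(n,d); 
    m=(d>0)&(X[...,0]>box[0][0])&(X[...,0]<box[0][1])&(X[...,1]>box[1][0])&(X[...,1]<box[1][1])
    Q=X[m]; 
    for lo,hi in ((18,36),(46,65)):
        S=Q[(Q[:,2]>lo)&(Q[:,2]<hi)]; r=cv2.minAreaRect(S[:,:2].astype(np.float32))
        b=cv2.boxPoints(r); e=b[1]-b[0]; f=b[2]-b[1]; L=e if np.hypot(*e)>np.hypot(*f) else f
        print(n,'z',np.round(np.median(S[:,2]),1),len(S),'rect',np.round(r[0],1),np.round(r[1],1),'long dir deg',round(np.degrees(np.arctan2(L[1],L[0]))%180,1))
def plate(n,d):
    X=cloud(n,d); m=(d>0)&(X[...,0]>500)&(X[...,0]<630)&(X[...,1]>-50)&(X[...,1]<105)&(X[...,2]>40)
    Q=X[m]; 
    for i in range(6):
        A=np.c_[Q[:,:2],np.ones(len(Q))]; c=np.linalg.lstsq(A,Q[:,2],rcond=None)[0]; e=Q[:,2]-A@c
        Q=Q[abs(e)<max(2.5,1.5*e.std())]
    print(n,'plane',np.round(c,4),'tilt',np.round(np.arctan(np.hypot(*c[:2])),4),'yaw',np.round(np.arctan2(c[1],c[0]),3),len(Q),'z@(560,28)',np.round(c@[560,28,1],1))
    return c
E
python3 - <<'E'
from m import *
for n in ['scene','top']:
    f=np.load(f'/tmp/{n}.npz'); p,d=f['p'],f['d']; block(n,p,d); plate(n,d)
    X=cloud(n,d); m=(d>0)&(X[...,0]>655)&(X[...,0]<730)&(X[...,1]>-20)&(X[...,1]<70)&(X[...,2]>25)&(X[...,2]<160)
    B=m&(p.max(-1)<70); Q=X[B]; print('ball px',len(Q),Q.mean(0).round(1),Q.min(0).round(),Q.max(0).round())
    # ball's centre: fit sphere r=15
    from scipy.optimize import least_squares
    if len(Q)>5:
        r=least_squares(lambda c:np.linalg.norm(Q-c,axis=1)-15,Q.mean(0)-[0,0,8],loss='soft_l1'); print('sphere',r.x.round(1))
    if n=='top':
        for v in (60,70,80,90,100,106): print(v,[X[v,u].round().tolist() for u in (180,243,350)])
        # table rect
        m=(d>0)&(X[...,0]>430)&(X[...,0]<690)&(X[...,1]>-110)&(X[...,1]<160)&(X[...,2]>42)
        print('table',cv2.minAreaRect(X[m][:,:2].astype(np.float32)))
    a,b,c,e=(300,120,390,180) if n=='scene' else (320,170,410,240)
    save(n+'c.png',cv2.resize(p[b:e,a:c],None,fx=6,fy=6,interpolation=cv2.INTER_CUBIC)[:600,:800])
E
```

```text
scene z 29.9 289 rect [ 481.5 -368.9] [ 59.7 105.5] long dir deg 122.0
scene z 56.5 195 rect [ 466.6 -377.3] [ 26.1 105.3] long dir deg 121.8
scene plane [ 7.49000e-02 -1.00000e-03  1.70194e+01] tilt 0.0748 yaw -0.013 1520 z@(560,28) 58.9
ball px 62 [682.3  32.2  83.8] [672.  18.  69.] [691.  42.  94.]
sphere [689.8  27.2  76.7]
top z 26.4 296 rect [ 481.7 -367.7] [ 57.8 100.9] long dir deg 123.0
top z 53.6 227 rect [ 466.6 -378.4] [ 25.7 101.5] long dir deg 121.7
top plane [7.48000e-02 2.20000e-03 1.32128e+01] tilt 0.0747 yaw 0.029 875 z@(560,28) 55.2
ball px 51 [684.7  27.3  81.9] [675.  15.  67.] [697.  39.  91.]
sphere [689.3  26.3  73. ]
60 [[913.0, 215.0, 254.0], [911.0, 20.0, 255.0], [912.0, -312.0, 246.0]]
70 [[883.0, 215.0, 247.0], [882.0, 20.0, 247.0], [877.0, -310.0, 250.0]]
80 [[848.0, 213.0, 253.0], [848.0, 20.0, 249.0], [845.0, -308.0, 249.0]]
90 [[816.0, 213.0, 251.0], [817.0, 20.0, 244.0], [813.0, -307.0, 248.0]]
100 [[780.0, 211.0, 261.0], [779.0, 20.0, 259.0], [776.0, -303.0, 260.0]]
106 [[771.0, 215.0, 233.0], [771.0, 21.0, 231.0], [770.0, -310.0, 224.0]]
table ((581.4857177734375, 36.734100341796875), (197.82254028320312, 215.70779418945312), 89.92662048339844)
```

View pics/scenec.png

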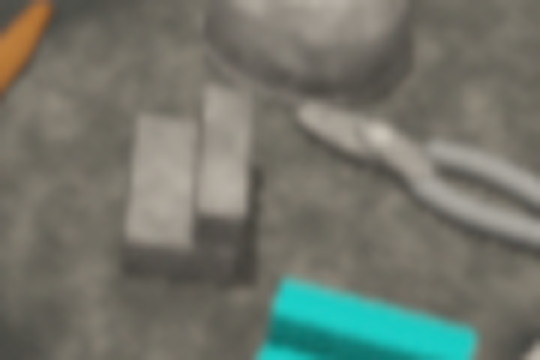

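The crop confirms the grey step block, with its rib on the right as seen from the scene camera. Its rib centre is at (466.6, -378) and its long direction is 122°. The ball is at (689.5, 27, 75), with the plate at about 0.075 rad. Next I move toward the lever.

Request:
{"fn": "arm_command", "kwargs": {
  "series": [
    [1.3,-0.76,0,0.6],
    [2.6,-1.52,0,1.2],
    [3.9,-2.28,0,1.8],
    [5.2,-3.04,0,2.4],
    [6.5,-3.8,0,3.0],
    [7.8,-4.56,0,3.6],
    [9.1,-5.32,0,4.2],
    [10.4,-6.08,0,4.68]
  ],
  "gripper": -1,
  "squeeze": 100
}}

```text
time: 1.9
eef_pos: [534.5, -183.5, 242.6]
tool_rot: [1.0, -0.001, 0.0, 0.0]
wrist_force: [1.1, -0.5, 0.2]
gripper_width: 85.6
grip_force: 0.0
```

Request:
{"fn": "arm_command", "kwargs": {
  "series": [
    [0.8,-1.06,0,0],
    [1.6,-2.12,0,0],
    [2.4,-3.18,0,0],
    [3.2,-4.24,0,0],
    [3.9,-5.28,0,0],
    [3.9,-5.28,0.8,0],
    [3.9,-5.28,1.8,0],
    [3.9,-5.28,2.8,0]
  ]
}}

```text
time: 2.9
eef_pos: [689.6, 26.3, 129.2]
tool_rot: [1.0, 0.0, 0.0, 0.0]
wrist_force: [0.1, 0.9, -0.4]
gripper_width: 85.3
grip_force: 0.0
```

```bash
python3 - <<'E'
from h import *
s=observe(); print(s['eef_pos'],s['tool_rot'])
p,d=camera('scene'); save('s1.png',cv2.resize(p[110:260,130:330],None,fx=4,fy=4,interpolation=cv2.INTER_CUBIC))
for n in ['scene','top']:
    if n=='top': camera('top')
    print([(np.round(r['centre'],1).tolist(),round(r['conf'],2)) for r in landmark_of(n,'lever_ball')])
E
```

```text
[689.55002433  26.33774959 129.19824766] [9.99999941e-01 2.43845121e-04 2.35471687e-04 4.92732063e-05]
[([687.7, 28.1, 71.1], 0.71)]
[]
```

View pics/s1.png

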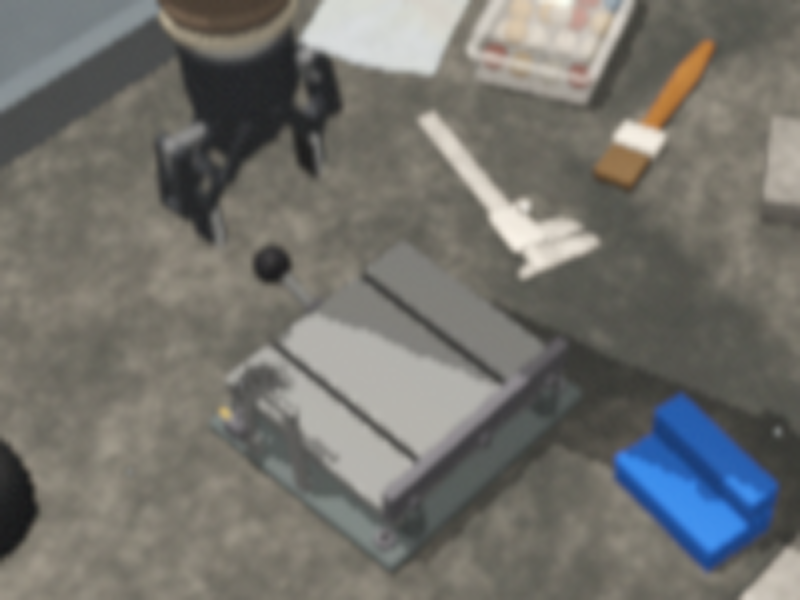

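The crop shows the ball at (271,263), midway under the two open fingers.

Request:
{"fn": "arm_command", "kwargs": {
  "series": [
    [0,0,0.5,0],
    [0,0,1.0,0],
    [0,0,1.4,0],
    [0,0,1.58,0],
    [0,0,1.58,0],
    [0,0,1.58,0],
    [0,0,1.58,0],
    [0,0,1.58,0]
  ]
}}

```text
time: 4.1
eef_pos: [689.7, 26.2, 67.6]
tool_rot: [1.0, 0.0, 0.0, -0.0]
wrist_force: [0.9, -0.5, 1.2]
gripper_width: 85.3
grip_force: 0.0
```

Request:
{"fn": "arm_command", "kwargs": {
  "series": [
    [0,0,0,0],
    [0,0,0,0],
    [0,0,0,0],
    [0,0,0,0],
    [0,0,0,0],
    [0,0,0,0],
    [0,0,0,0],
    [0,0,0,0]
  ],
  "gripper": 1,
  "squeeze": 100
}}

```text
time: 5.1
eef_pos: [689.6, 28.8, 67.7]
tool_rot: [1.0, 0.001, 0.0, -0.001]
wrist_force: [-0.9, 4.2, 3.0]
gripper_width: 26.2
grip_force: 98.0
```

Request:
{"fn": "arm_command", "kwargs": {
  "series": [
    [-0.03,0,-0.14,0],
    [-0.065,0,-0.275,0],
    [-0.1,0,-0.42,0],
    [-0.15,0,-0.57,0],
    [-0.2,0,-0.71,0],
    [-0.26,0,-0.85,0],
    [-0.31,0,-0.97,0],
    [-0.356,0,-1.085,0]
  ]
}}

```text
time: 6.1
eef_pos: [672.2, 28.9, 108.1]
tool_rot: [1.0, 0.002, -0.003, -0.001]
wrist_force: [-17.6, 4.9, -18.3]
gripper_width: 25.5
grip_force: 99.7
```

```bash
python3 - <<'E'
from m import *
for n in ['scene','top']:
    p,d=camera(n); c=plate(n,d)
    print([(np.round(r['centre'],1).tolist(),round(r['conf'],2)) for r in landmark_of(n,'lever_ball')])
print(observe()['eef_pos'],observe()['wrist_force'],observe()['gripper_width'])
E
```

```text
scene plane [  -2.108     5.5363 1446.1907] tilt 1.4036 yaw 1.935 2241 z@(560,28) 420.7
[([677.7, 27.6, 109.8], 0.87)]
top plane [-7.7250000e-01 -1.7120000e-01  1.0351884e+03] tilt 0.6694 yaw -2.924 1229 z@(560,28) 597.8
[]
[675.27469008  28.87680248 109.8596429 ] [ 2.69509539  6.30229496 -6.88274212] 25.503928243325447
```

```bash
sed -i 's/(X\[...,2\]>40)/(X[...,2]>40)\&(X[...,2]<50+0.62*(X[...,0]-490)+15)/' m.py; python3 - <<'E'
from m import *
for n in ['scene','top']:
    p,d=camera(n); c=plate(n,d)
E
```

```text
scene plane [ 2.79400e-01  9.00000e-04 -8.28029e+01] tilt 0.2725 yaw 0.003 1704 z@(560,28) 73.7
top plane [ 2.82900e-01  4.23000e-02 -9.21289e+01] tilt 0.2786 yaw 0.148 201 z@(560,28) 67.5
```

The plate is at 0.27 rad, but the ball slipped a few mm down in the grip. I regrip lower.

Request:
{"fn": "arm_command", "kwargs": {
  "series": [
    [0,0,0,0],
    [0,0,0,0],
    [0,0,0,0],
    [0.05,0,0.05,0],
    [0.05,0,0.15,0],
    [0.05,0,0.28,0],
    [0.05,0,0.28,0],
    [0.05,0,0.28,0]
  ],
  "gripper": -0.2
}}

```text
time: 7.4
eef_pos: [677.2, 26.2, 99.3]
tool_rot: [1.0, 0.0, -0.0, 0.0]
wrist_force: [-0.2, -0.2, -0.2]
gripper_width: 51.4
grip_force: 0.0
```

Request:
{"fn": "arm_command", "kwargs": {
  "series": [
    [0,0,0,0],
    [0,0,0,0],
    [0,0,0,0],
    [0,0,0,0],
    [0,0,0,0],
    [0,0,0,0],
    [0,0,0,0],
    [0,0,0,0]
  ],
  "gripper": 1,
  "squeeze": 120
}}

```text
time: 8.4
eef_pos: [677.5, 28.9, 100.2]
tool_rot: [1.0, 0.001, 0.001, -0.001]
wrist_force: [-1.4, 5.8, 3.8]
gripper_width: 25.7
grip_force: 117.5
```

Request:
{"fn": "arm_command", "kwargs": {
  "series": [
    [-0.065,0,-0.15,0],
    [-0.13,0,-0.29,0],
    [-0.21,0,-0.43,0],
    [-0.285,0,-0.57,0],
    [-0.37,0,-0.71,0],
    [-0.455,0,-0.84,0],
    [-0.54,0,-0.97,0],
    [-0.66,0,-1.14,0]
  ]
}}

```text
time: 9.4
eef_pos: [651.9, 29.0, 144.2]
tool_rot: [1.0, 0.002, 0.001, -0.001]
wrist_force: [26.8, 7.8, 0.7]
gripper_width: 25.9
grip_force: 123.0
```

```bash
python3 - <<'E'
from m import *
for n in ['scene','top']:
    p,d=camera(n); c=plate(n,d)
s=observe();print(s['time'],s['eef_pos'],s['wrist_force'],s['gripper_width'])
E
```

```text
scene plane [ 5.535000e-01 -3.000000e-04 -2.151043e+02] tilt 0.5055 yaw -0.001 1716 z@(560,28) 94.8
top plane [ 5.529000e-01  9.210000e-02 -2.252018e+02] tilt 0.5108 yaw 0.165 165 z@(560,28) 87.0
9.5 [655.24303094  29.23026175 147.2440223 ] [-3.68315218  1.18389248 14.16646528] 24.592497734378718
```

Request:
{"fn": "arm_command", "kwargs": {
  "series": [
    [0,0,0,0],
    [0,0,0,0],
    [0,0,0,0],
    [0,0,-0.3,0],
    [0,0,-1,0],
    [0,0,-2,0],
    [-1,1.1,-2.6,-0.6],
    [-2,2.2,-2.6,-1.2]
  ],
  "gripper": -1
}}

```text
time: 10.5
eef_pos: [571.4, -62.4, 251.7]
tool_rot: [0.999, 0.054, 0.002, 0.0]
wrist_force: [-0.1, -1.1, -0.5]
gripper_width: 85.2
grip_force: 0.0
```

```bash
python3 - <<'E'
from m import *
for n in ['scene','top']:
    p,d=camera(n); c=plate(n,d); block(n,p,d)
s=observe();print(s['time'],s['eef_pos'],s['tool_rot'],s['wrist_force'],s['gripper_width'])
E
```

```text
scene plane [ 5.809000e-01 -5.800000e-03 -2.283777e+02] tilt 0.5263 yaw -0.01 1695 z@(560,28) 96.8
scene z 29.7 279 rect [ 482.7 -367. ] [ 57.7 106. ] long dir deg 125.1
scene z 56.7 194 rect [ 466.1 -376.7] [ 26.2 102.5] long dir deg 121.8
top plane [ 5.801000e-01  1.700000e-03 -2.316872e+02] tilt 0.5257 yaw 0.003 678 z@(560,28) 93.2
top z 26.4 291 rect [ 481.6 -367.5] [58.  99.8] long dir deg 122.8
top z 53.5 230 rect [ 466.  -377.5] [ 25.5 101.3] long dir deg 121.8
10.6 [567.19641993 -68.58947856 250.42952347] [ 9.98792053e-01  4.90971454e-02 -4.49209804e-04  1.92459549e-03] [-0.24038179  0.9013382   0.80265803] 85.70076311028619
```

Step 1 is done, with the plate at 0.526 rad and the lever let go. Now the block.

Request:
{"fn": "arm_command", "kwargs": {
  "series": [
    [-0.47,1.11,0,1.84],
    [-0.95,2.23,0,3.68],
    [-1.42,3.34,0,5.52],
    [-1.9,4.46,0,7.36],
    [-2.37,5.57,0,9.2],
    [-2.85,6.69,0,11.04],
    [-3.32,7.8,0,12.84],
    [-3.32,7.8,0.5,12.84]
  ]
}}

```text
time: 11.6
eef_pos: [469.8, -391.4, 230.8]
tool_rot: [0.872, -0.49, 0.002, 0.001]
wrist_force: [0.9, 0.8, 0.1]
gripper_width: 85.4
grip_force: 0.0
```

Request:
{"fn": "arm_command", "kwargs": {
  "series": [
    [0,0,0.8,0],
    [0,0,1.6,0],
    [0,0,2.4,0],
    [0,0,2.8,0],
    [0,0,2.8,0],
    [0,0,2.8,0],
    [0,0,2.8,0],
    [0,0,2.8,0]
  ]
}}

```text
time: 12.6
eef_pos: [471.8, -386.3, 117.7]
tool_rot: [0.874, -0.486, 0.001, 0.0]
wrist_force: [-0.5, -0.2, 0.2]
gripper_width: 85.5
grip_force: 0.0
```

```bash
python3 - <<'E'
from m import *
s=observe();print(s['time'],s['eef_pos'],s['tool_rot'],s['qpos'],s['wrist_force'])
print(np.degrees(2*np.arctan2(s['tool_rot'][1],s['tool_rot'][0])))
p,d=camera('scene'); save('s2.png',cv2.resize(p[80:230,230:430],None,fx=4,fy=4,interpolation=cv2.INTER_CUBIC))
E
```

```text
12.6 [ 471.83889728 -386.26033659  117.74363391] [ 8.73858225e-01 -4.86180342e-01  6.90657709e-04  3.88567604e-05] [ 0.47552993  0.53523519  0.17781078  1.76184846 -0.12010442  0.85365128
 -1.87830318] [-0.45266956 -0.22363712  0.19504925]
-58.17968359634898
```

View pics/s2.png

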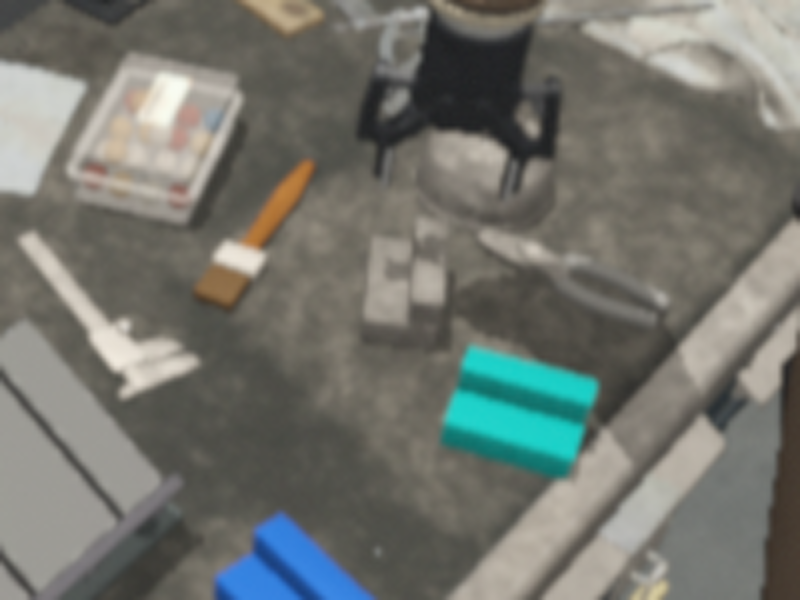

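The crop shows the fingers straddling the rib of the grey block at (430,240). The oil can behind it is clear of them.

Request:
{"fn": "arm_command", "kwargs": {
  "series": [
    [0,0,0.6,0],
    [0,0,1.2,0],
    [0,0,1.6,0],
    [0,0,1.84,0],
    [0,0,1.84,0],
    [0,0,1.84,0],
    [0,0,1.84,0],
    [0,0,1.84,0]
  ]
}}

```text
time: 13.65
eef_pos: [471.7, -386.2, 43.8]
tool_rot: [0.874, -0.486, 0.0, 0.0]
wrist_force: [-0.1, -0.3, 0.2]
gripper_width: 85.8
grip_force: 0.0
```

Request:
{"fn": "arm_command", "kwargs": {
  "series": [
    [0,0,0,0],
    [0,0,0,0],
    [0,0,0,0],
    [0,0,0,0],
    [0,0,0,0],
    [0,0,0,0],
    [0,0,0,0],
    [0,0,0,0]
  ],
  "gripper": 1,
  "squeeze": 60
}}

```text
time: 14.65
eef_pos: [471.7, -386.0, 43.5]
tool_rot: [0.874, -0.486, 0.0, -0.0]
wrist_force: [0.8, 1.0, 4.6]
gripper_width: 24.8
grip_force: 61.0
```

Request:
{"fn": "arm_command", "kwargs": {
  "series": [
    [0,0,-1,0],
    [0,0,-2.2,0],
    [0,0,-3.4,0],
    [-0.85,-0.72,-4.25,-1.3],
    [-1.92,-1.63,-4.25,-2.91],
    [-2.99,-2.53,-4.25,-4.53],
    [-4.07,-3.44,-4.25,-6.16],
    [-5,-4.23,-4.25,-7.6]
  ]
}}

```text
time: 15.65
eef_pos: [508.7, -124.6, 212.2]
tool_rot: [0.985, -0.173, -0.001, 0.0]
wrist_force: [0.7, 0.9, -6.3]
gripper_width: 24.6
grip_force: 61.3
```

```bash
python3 - <<'E'
from h import *
s=observe();print(s['time'],s['eef_pos'],s['wrist_force'],s['gripper_width'])
# commanded pose
a=np.radians(-58.2); x=np.array([np.cos(a),np.sin(a)]); y=np.array([np.sin(a),-np.cos(a)])
c=np.array([471.8,-386.2])+40*(-5*x-4.23*y); b=np.radians(-58.2+7.6*5); print(c,np.degrees(b))
D=np.array([531,12])-c; x=np.array([np.cos(b),np.sin(b)]); y=np.array([np.sin(b),-np.cos(b)]); print(D@x/40,D@y/40,'turn',np.degrees(b)/5)
E
```

```text
15.65 [ 508.69219926 -124.62201487  212.17143856] [ 0.71480641  0.90964634 -6.32980587] 24.569821107084092
[ 510.21068455 -127.0605408 ] -20.200000000000003
-0.7126681699401956 -3.4421465117044847 turn -4.040000000000001
```

Request:
{"fn": "arm_command", "kwargs": {
  "series": [
    [-0.2,-0.95,0,-1.1],
    [-0.4,-1.9,0,-2.2],
    [-0.55,-2.7,0,-3.2],
    [-0.71,-3.44,0,-4.04],
    [-0.71,-3.44,0.4,-4.04],
    [-0.71,-3.44,0.8,-4.04],
    [-0.71,-3.44,1.2,-4.04],
    [-0.71,-3.44,1.2,-4.04]
  ]
}}

```text
time: 16.65
eef_pos: [529.4, 11.1, 163.5]
tool_rot: [1.0, -0.001, -0.002, 0.0]
wrist_force: [0.0, -0.5, -5.8]
gripper_width: 25.0
grip_force: 61.2
```

```bash
python3 - <<'E'
from m import *
s=observe();print(s['time'],s['eef_pos'],s['tool_rot'],s['wrist_force'],s['gripper_width'])
p,d=camera('scene'); save('s3.png',cv2.resize(p[120:270,130:330],None,fx=4,fy=4,interpolation=cv2.INTER_CUBIC))
E
```

```text
16.65 [529.35010521  11.11549911 163.49282578] [ 9.99998203e-01 -5.16828518e-04 -1.78960672e-03  3.51572427e-04] [ 0.04727994 -0.532029   -5.77718316] 25.01788371255866
```

View pics/s3.png

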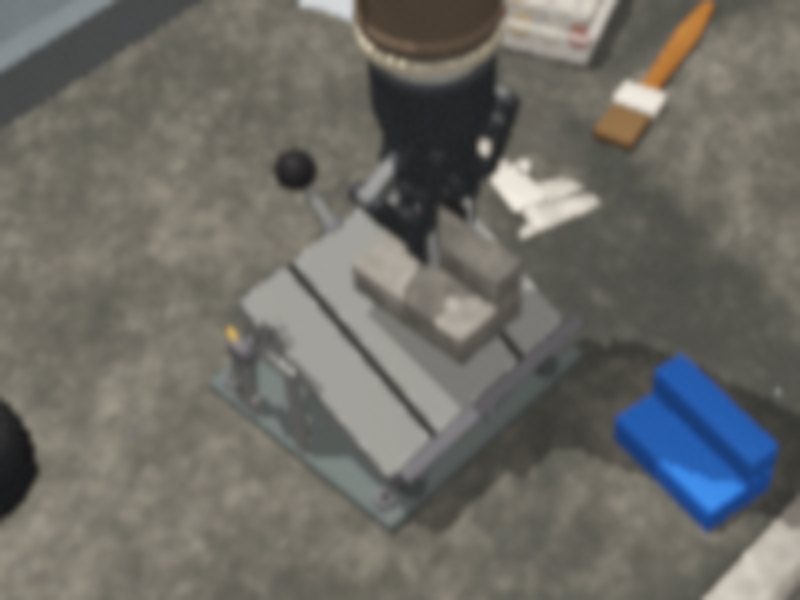

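The block hangs level over the plate at crop (435,290), clear of the ledge. I ease the grip and lower to just above contact.

Request:
{"fn": "arm_command", "kwargs": {
  "series": [
    [0,0,0,0],
    [0,0,0.1,0],
    [0,0,0.2,0],
    [0,0,0.3,0],
    [0,0,0.4,0],
    [0,0,0.4,0],
    [0,0,0.4,0],
    [0,0,0.4,0]
  ],
  "squeeze": 25
}}

```text
time: 17.7
eef_pos: [530.8, 12.1, 149.5]
tool_rot: [1.0, 0.0, 0.0, -0.0]
wrist_force: [0.2, 0.5, -6.4]
gripper_width: 24.7
grip_force: 61.4
```

```bash
cat >> m.py <<'E'
def shelf(n='scene'):
    p,d=camera(n); X=cloud(n,d)
    # rise above plate plane
    m=(d>0)&(X[...,0]>460)&(X[...,0]<600)&(X[...,1]>28)&(X[...,1]<56)
    Q=X[m]; t=54.8+(Q[:,0]-491)*.5806; h=Q[:,2]-t
    Q=Q[(h>10)&(h<95)]
    best=None; rng=np.random.default_rng(0)
    for i in range(400):
        S=Q[rng.choice(len(Q),3,False)]; nn=np.cross(S[1]-S[0],S[2]-S[0]); nn/=np.linalg.norm(nn)+1e-9
        if abs(nn[2])<.7 or abs(nn[1])>.25: continue
        k=abs((Q-S[0])@nn)<2
        if best is None or k.sum()>best.sum(): best=k
    S=Q[best]; A=np.c_[S[:,:2],np.ones(len(S))]; c=np.linalg.lstsq(A,S[:,2],rcond=None)[0]
    print(n,'shelf pitch',round(float(np.arctan(c[0])),3),'roll',round(float(np.arctan(c[1])),3),len(S),'ctr',S.mean(0).round(1),'x',np.percentile(S[:,0],[2,98]).round(1))
E
python3 - <<'E'
from m import *
shelf(); s=observe();print(s['time'],s['eef_pos'],s['wrist_force'],s['gripper_width'],s['grip_force'])
E
```

```text
scene shelf pitch 0.002 roll 0.019 259 ctr [518.1  42.5 135.9] x [472.8 568.5]
17.75 [530.74056741  12.07900068 149.48004979] [-0.25420503  0.10002579 -7.34788868] 24.84958465816176 61.36656045913696
```

Request:
{"fn": "arm_command", "kwargs": {
  "series": [
    [0,0,0,0],
    [0,0,0,0],
    [0,0,0,0],
    [0,0,0.03,0],
    [0,0,0.06,0],
    [0,0,0.1,0],
    [0,0,0.13,0],
    [0,0,0.13,0]
  ],
  "gripper": 1,
  "squeeze": 25
}}

```text
time: 18.75
eef_pos: [530.6, 12.1, 144.7]
tool_rot: [1.0, 0.0, 0.0, 0.0]
wrist_force: [-3.4, -0.2, 2.9]
gripper_width: 24.7
grip_force: 62.5
```

```bash
python3 - <<'E'
from m import *
shelf(); s=observe();print(s['time'],s['eef_pos'],s['wrist_force'],s['gripper_width'],s['grip_force'])
E
```

```text
scene shelf pitch -0.001 roll 0.001 259 ctr [520.8  42.2 130.8] x [473.2 569.4]
18.8 [530.56959741  12.04900022 144.64309997] [-4.74407393  0.44783372  3.68923649] 24.675304753269767 62.66024708747864
```

Request:
{"fn": "arm_command", "kwargs": {
  "series": [
    [0,0,-0.05,0],
    [0,0,-0.05,0],
    [0,0,-0.05,0],
    [0,0,-0.05,0],
    [0,0,-0.05,0],
    [0,0,-0.05,0],
    [0,0,-0.05,0],
    [0,0,-0.05,0]
  ],
  "gripper": 0.44,
  "squeeze": 20
}}

```text
time: 19.8
eef_pos: [530.6, 12.1, 146.1]
tool_rot: [1.0, 0.0, -0.0, 0.0]
wrist_force: [0.5, 0.5, -5.8]
gripper_width: 24.7
grip_force: 61.3
```

Request:
{"fn": "arm_command", "kwargs": {
  "series": [
    [0,0,0,0],
    [0,0,0,0],
    [0,0,0,0],
    [0,0,0,0],
    [0,0,0,0],
    [0,0,0,0],
    [0,0,0,0],
    [0,0,0,0]
  ],
  "gripper": 0.41,
  "squeeze": 20
}}

```text
time: 20.8
eef_pos: [530.6, 12.1, 146.1]
tool_rot: [1.0, 0.0, 0.0, 0.0]
wrist_force: [-0.7, -0.1, -6.8]
gripper_width: 25.4
grip_force: 34.4
```

Request:
{"fn": "arm_command", "kwargs": {
  "series": [
    [0,0,0.03,0],
    [-0.05,0,0.08,0],
    [-0.09,0,0.13,0],
    [-0.14,0,0.18,0],
    [-0.18,0,0.22,0],
    [-0.22,0,0.27,0],
    [-0.255,0,0.33,0],
    [-0.255,0,0.33,0]
  ]
}}

```text
time: 21.8
eef_pos: [519.6, 12.1, 132.5]
tool_rot: [1.0, 0.0, -0.001, 0.0]
wrist_force: [-5.0, 0.0, 3.4]
gripper_width: 25.1
grip_force: 36.5
```

```bash
python3 - <<'E'
from m import *
shelf(); s=observe();print(s['time'],s['eef_pos'],s['wrist_force'],s['gripper_width'],s['grip_force'])
E
```

```text
scene shelf pitch 0.268 roll 0.018 263 ctr [515.3  42.6 117.5] x [470. 561.]
21.85 [519.61084822  12.08562856 132.57634672] [-4.4931474  -0.70533848  3.31985713] 25.329080576390762 36.4733362197876
```

Request:
{"fn": "arm_command", "kwargs": {
  "series": [
    [-0.03,0,0.06,0],
    [-0.06,0,0.11,0],
    [-0.09,0,0.17,0],
    [-0.115,0,0.22,0],
    [-0.14,0,0.27,0],
    [-0.16,0,0.32,0],
    [-0.175,0,0.36,0],
    [-0.175,0,0.36,0]
  ]
}}

```text
time: 22.85
eef_pos: [512.4, 12.1, 118.1]
tool_rot: [1.0, 0.0, -0.001, 0.0]
wrist_force: [-5.0, 0.5, 4.0]
gripper_width: 25.4
grip_force: 38.9
```

```bash
cat >> m.py <<'E'
def fit(n='scene'):
    shelf(n); s=observe();print(round(s['time'],2),s['eef_pos'].round(1),s['wrist_force'].round(1),s['gripper_width'],s['grip_force'])
    p,d=camera(n); X=cloud(n,d)
    m=(d>0)&(X[...,0]>500)&(X[...,0]<620)&(((X[...,1]>80)&(X[...,1]<112)&(X[...,1]>80))|((X[...,1]>65)&(X[...,1]<70)))
    Q=X[m]; t=54.8+(Q[:,0]-491)*.5806; Q=Q[abs(Q[:,2]-t)<12]
    A=np.c_[Q[:,0],np.ones(len(Q))]
    for i in range(5):
        c=np.linalg.lstsq(A,Q[:,2],rcond=None)[0]; k=abs(Q[:,2]-A@c)<3; Q=Q[k];A=A[k]
    print('plate tilt',round(float(np.arctan(c[0])),4),'z@540',round(float(c@[540,1]),1),len(Q))
    return p,d
E
python3 - <<'E'
from m import *
p,d=fit(); save('s4.png',cv2.resize(p[120:270,130:330],None,fx=4,fy=4,interpolation=cv2.INTER_CUBIC))
E
```

```text
scene shelf pitch 0.516 roll 0.015 246 ctr [512.8  42.7 102.1] x [473.3 555.1]
22.9 [512.4  12.1 118.1] [-6.   1.   2.8] 25.184684926889503 38.882415890693665
plate tilt 0.5226 z@540 84.9 504
```

View pics/s4.png

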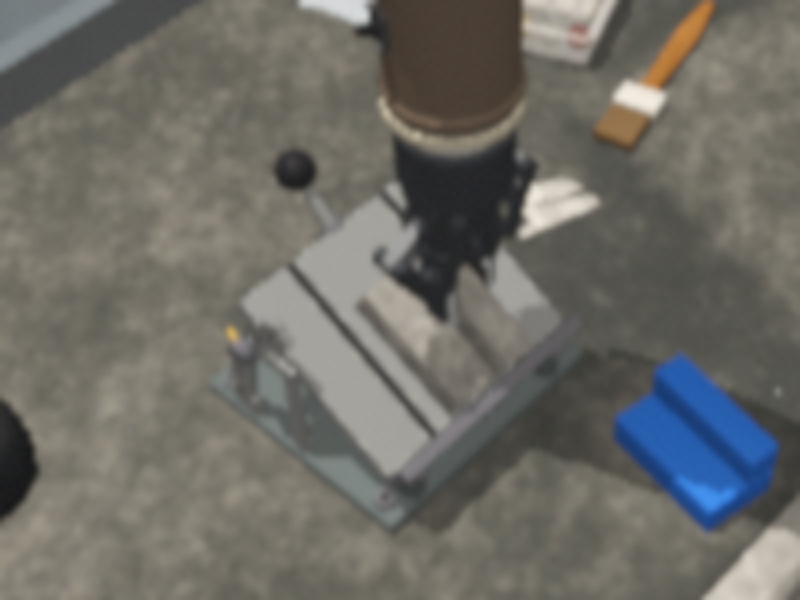

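The crop shows the block nearly flat at (430,340), with its lower end just behind the ledge. I slide it gently down to the ledge.

Request:
{"fn": "arm_command", "kwargs": {
  "series": [
    [-0.015,0,0.02,0],
    [-0.03,0,0.03,0],
    [-0.045,0,0.04,0],
    [-0.06,0,0.05,0],
    [-0.075,0,0.06,0],
    [-0.09,0,0.07,0],
    [-0.09,0,0.07,0],
    [-0.09,0,0.07,0]
  ]
}}

```text
time: 23.95
eef_pos: [512.1, 12.2, 117.4]
tool_rot: [1.0, 0.0, 0.002, -0.0]
wrist_force: [-2.1, -0.8, 17.4]
gripper_width: 25.4
grip_force: 40.4
```

```bash
python3 - <<'E'
from m import *
p,d=fit()
E
```

```text
scene shelf pitch 0.528 roll 0.01 247 ctr [512.4  42.6 101.5] x [473.2 554.5]
24.0 [512.1  12.2 117.4] [-2.1 -0.4 16.1] 25.586993193508384 40.40113985538483
plate tilt 0.5264 z@540 85.0 510
```

```bash
cat >> m.py <<'E'
def prof(n):
    p,d=camera(n); X=cloud(n,d); c,si=np.cos(.526),np.sin(.526)
    s=(X[...,0]-491)*c+(X[...,2]-34)*si; nn=-(X[...,0]-491)*si+(X[...,2]-34)*c-18
    for lo,hi in ((30,56),(75,110)):
        m=(d>0)&(X[...,1]>lo)&(X[...,1]<hi)&(s>-25)&(s<125)&(nn>-10)&(nn<70)
        print(n,lo,hi); b=np.arange(-24,126,3)
        print([(int(a),round(float(np.median(nn[m&(s>=a)&(s<a+3)])),0)) for a in b if (m&(s>=a)&(s<a+3)).sum()>2])
    m=(d>0)&(X[...,1]>29)&(X[...,1]<57)&(nn>25)&(nn<34)&(s>-10)&(s<125)
    print('shelf s',np.percentile(s[m],[1,50,99]),'y',[ (round(float(X[...,1][m&(s>a)&(s<a+20)].max()),1)) for a in (5,30,60) if (m&(s>a)&(s<a+20)).any()])
E
python3 - <<'E'
from m import *
prof('scene');prof('top')
E
```

```text
scene 30 56
[(-9, 23.0), (-6, 25.0), (-3, 24.0), (0, 3.0), (3, 28.0), (6, 29.0), (9, 28.0), (12, 31.0), (15, 29.0), (18, 29.0), (21, 29.0), (24, 30.0), (27, 30.0), (30, 28.0), (33, 29.0), (36, 29.0), (39, 30.0), (42, 29.0), (45, 30.0), (48, 29.0), (51, 30.0), (54, 31.0), (57, 30.0), (60, 31.0), (63, 30.0), (66, 32.0), (69, 30.0), (72, 29.0), (75, 30.0), (78, 30.0), (81, 30.0), (84, 30.0), (87, 29.0), (90, 31.0), (93, 30.0), (96, 30.0), (99, 30.0), (102, 26.0), (105, 2.0), (108, 2.0), (111, 1.0), (114, 2.0), (117, -0.0), (120, 3.0), (123, 3.0)]
scene 75 110
[(-15, -2.0), (-12, 4.0), (-9, 24.0), (-6, 24.0), (-3, 23.0), (0, 5.0), (3, 2.0), (6, 1.0), (9, 2.0), (12, 2.0), (15, 0.0), (18, 1.0), (21, 1.0), (24, 2.0), (27, 2.0), (30, 2.0), (33, 2.0), (36, 1.0), (39, 1.0), (42, 2.0), (45, 2.0), (48, 2.0), (51, 1.0), (54, 2.0), (57, 2.0), (60, 1.0), (63, 1.0), (66, 1.0), (69, 1.0), (72, 2.0), (75, 2.0), (78, 2.0), (81, 1.0), (84, 2.0), (87, 3.0), (90, 1.0), (93, 2.0), (96, 1.0), (99, 2.0), (102, 2.0), (105, 2.0), (108, 2.0), (111, 3.0), (114, 1.0), (117, 1.0), (120, 2.0), (123, 1.0)]
shelf s [
[... 844 characters left out ...]
0,60) if (m&(s>a)&(s<a+20)).any()])
                    ~~~~~~~~~~~~~^^^^^^^^^^^^^^^^
    return _quantile_unchecked(
        a, q, axis, out, overwrite_input, method, keepdims, weights)
    return _ureduce(a,
                    func=_quantile_ureduce_func,
    ...<5 lines>...
                    overwrite_input=overwrite_input,
                    method=method)
    r = func(a, **kwargs)
    result = _quantile(arr,
                       quantiles=q,
    ...<2 lines>...
                       out=out,
                       weights=wgt)
    slices_having_nans = np.isnan(arr[-1, ...])
                                  ~~~^^^^^^^^^
IndexError: index -1 is out of bounds for axis 0 with size 0
```

Request:
{"fn": "arm_command", "kwargs": {
  "series": [
    [-0.01,0,-0.015,0],
    [-0.02,0,-0.02,0],
    [-0.03,0,-0.015,0],
    [-0.04,0,-0.01,0],
    [-0.05,0,0,0],
    [-0.06,0,0.01,0],
    [-0.06,0,0.01,0],
    [-0.06,0,0.01,0]
  ]
}}

```text
time: 25.15
eef_pos: [508.5, 12.0, 115.9]
tool_rot: [1.0, -0.0, 0.001, -0.0]
wrist_force: [5.5, -1.6, 1.2]
gripper_width: 25.2
grip_force: 38.3
```

```bash
python3 - <<'E'
from m import *
p,d=fit()
E
```

```text
scene shelf pitch 0.53 roll -0.017 255 ctr [508.4  43.2  99.9] x [469.8 551.5]
25.2 [508.5  12.  115.9] [ 5.3 -1.4  1.3] 25.271374382600342 38.31158638000488
plate tilt 0.5213 z@540 85.1 510
```

The block slid 4 mm and now bears on the ledge, flat. I release and retreat.

Request:
{"fn": "arm_command", "kwargs": {
  "series": [
    [0,0,0,0],
    [0,0,0,0],
    [0,0,0,0],
    [0,0,0,0],
    [0,0,-0.3,0],
    [0,0,-1,0],
    [0,0,-2,0],
    [0,0,-3,0]
  ],
  "gripper": -0.3
}}

```text
time: 26.25
eef_pos: [507.2, 12.2, 237.3]
tool_rot: [1.0, 0.0, 0.0, -0.0]
wrist_force: [0.7, -0.3, -0.5]
gripper_width: 55.6
grip_force: 0.0
```

Request:
{"fn": "arm_command", "kwargs": {
  "series": [
    [-0.3,2,-0.3,0],
    [-0.6,3,-0.3,0],
    [-0.9,4,-0.3,0],
    [-0.9,5,-0.3,0],
    [-0.9,5,-0.3,0],
    [-0.9,5,-0.3,0],
    [-0.9,5,-0.3,0],
    [-0.9,5,-0.3,0]
  ]
}}

```text
time: 27.25
eef_pos: [471.7, -186.9, 247.4]
tool_rot: [1.0, 0.001, 0.0, -0.0]
wrist_force: [0.1, 0.3, -1.4]
gripper_width: 55.0
grip_force: 0.0
```

```bash
python3 - <<'E'
from m import *
p,d=fit(); save('s5.png',cv2.resize(p[120:270,130:330],None,fx=4,fy=4,interpolation=cv2.INTER_CUBIC))
try: prof('scene')
except Exception as e: print(e)
E
```

```text
scene shelf pitch 0.52 roll 0.024 250 ctr [511.4  42.1 100.5] x [469.5 553.4]
27.3 [ 471.6 -187.1  247.4] [-0.4  0.   0.4] 55.59832182456854 0.0
plate tilt 0.5223 z@540 85.2 504
scene 30 56
[(-12, 7.0), (-9, 24.0), (-6, 24.0), (-3, 24.0), (0, 28.0), (3, 31.0), (6, 31.0), (9, 30.0), (12, 30.0), (15, 30.0), (18, 30.0), (21, 30.0), (24, 31.0), (27, 30.0), (30, 30.0), (33, 29.0), (36, 31.0), (39, 29.0), (42, 30.0), (45, 29.0), (48, 30.0), (51, 29.0), (54, 29.0), (57, 30.0), (60, 29.0), (63, 29.0), (66, 30.0), (69, 29.0), (72, 30.0), (75, 29.0), (78, 30.0), (81, 29.0), (84, 29.0), (87, 30.0), (90, 30.0), (93, 29.0), (96, 30.0), (99, 29.0), (102, 1.0), (105, 2.0), (108, 2.0), (111, 2.0), (114, 0.0), (117, 2.0), (120, 3.0), (123, 2.0)]
scene 75 110
[(-15, 1.0), (-12, 2.0), (-9, 23.0), (-6, 24.0), (-3, 25.0), (0, 9.0), (3, 1.0), (6, 2.0), (9, 3.0), (12, 2.0), (15, 2.0), (18, 1.0), (21, 1.0), (24, 1.0), (27, 1.0), (30, 1.0), (33, 1.0), (36, 1.0), (39, 1.0), (42, 2.0), (45, 2.0), (48, 0.0), (51, 1.0), (54, 2.0), (57, 1.0), (60, 1.0), (63, 2.0), (66, 2.0), (69, 3.0), (72, 3.0), (75, 1.0), (78, 2.0), (81, 2.0), (84, -0.0), (87, 2.0), (90, 2.0), (93, 1.0), (96, 2.0), (99, 1.0), (102, 2.0), (105, 2.0), (108, 2.0), (111, 2.0), (114, 2.0), (117, 3.0), (120, 1.0), (123, 1.0)]
shelf s [-0.49553064 49.04547105 99.44679863] y [57.0, 56.7, 56.9]
```

View pics/s5.png

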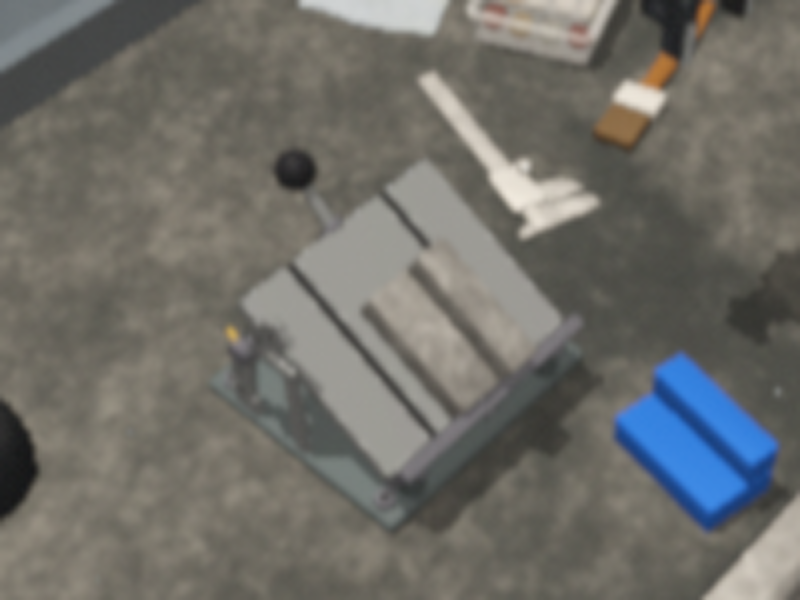

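The crop shows the block at (455,330) lying flat and square, with its end on the ledge (it spans s from about 0 to 100). The plate is at 0.522 rad and the arm is clear, so I hand in.

```bash
python3 -c "
from workcell import *
print(close_job())"
```

```text
the job is handed in; nothing more can be done
None
```

The job is handed in at about 27 s: by my last measurement the plate stands at 0.522 rad (29.9°), with the step block released, flat and square against the ledge; no verdict came back.

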